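Check pull on the red-handled tension gauge

ROBOT

A 6-joint arm with a two-finger parallel gripper is mounted at the origin on the work surface. World frame = base frame: x ahead of the robot, y to its left, z up, the work surface at z = 0. Lengths are in m, angles in rad, forces in N, time in s.
With the tool pointing down it reaches from about 0.375 to 0.975 m from the base axis. Payload 3.8 kg.
Tool frame: the origin (TCP) lies at the very end of the fingers, on their centre line; the grasp point (between the pads) lies 19 mm behind it; z points along the fingers, y is the line along which they close (so a half turn about z gives the same grasp; the last joint's range is limited). The gripper opens to 85 mm and grips with 20 to 120 N. Pads are 22 mm wide; open, the fingers measure 114 mm over their backs; the gripper's body (76 mm by 85 mm) begins 54 mm behind the grasp point. The pads swing forward as they close: fully open they stand 13 mm farther back than shut.
Start: joints at [-1.293, 0.264, 1.604, -0, 1.274, -0.037], TCP at [0.209, -0.642, 0.231] pointing down, gripper open.
Joint ranges: [-2.63, 2.63], [-0.94, 2.18], [0.31, 2.57], [-1.31, 4.45], [0, 2.66], [-2.55, 2.55]. Speed limits (rad/s): [2.57, 2.57, 3.14, 3.14, 3.14, 3.14].

INTERFACE

Orientations are given as a rotation vector (axis times angle).
In Python, from workcell import * gives the robot as it stands.
- The arm moves only by the shell command python3 -m crank 'ROWS' [OPENING] [FORCE]. ROWS is JSON, a list that holds one entry, the list of rows, each a list of 6 numbers: the shift along the tool's x, y, z in cm, then the turn, a rotation vector about the tool's x, y, z in rad. In form: [[[dx, dy, dz, ax, ay, az], ...]]. A call has 1 to 8 rows; each row shifts and turns the commanded pose from where the row before left it, along the tool's axes as they then stand; what a row does not reach is not made up. A row lasts 1/12 s, in which the tool goes at most 41.7 mm and 7.16 degrees, less where a joint would pass 70% of its speed; a pose out of reach is approached as far as the arm can. A call with a gripper value outside its range is refused whole. OPENING is the finger opening in cm, from 0 to 8.54, set as the call begins (- or left out, the last holds). The fingers move at their own pace and stop on an object; FORCE is the grip in N (left out, the last holds). Time passes only in rows, so rows that do not move let the fingers close. It gives the time, the measured TCP pose, the force, the opening and the grip force at its end, in the units of the state.
- read_state(): the state, without advancing time (a new reading comes with each control period).
- read_camera(name): name is "side" or "top"; returns the picture (400x640x3 uint8, blue, green, red); there is no depth.
- camera_model(name): a dict with "camera_matrix" (3x3 intrinsics, pixels), "R" (3x3) and "t" (3): a world point X has camera coordinates R X + t. Camera axes: x right, y down, z forward; pixel columns grow to the right and rows downward; lengths in m; the calibration is good to about 2 mm. A picture is of the moment at which its call begins. camera_model takes no time and is no camera call.
- finish_job(): hands the job in; it is judged then, once.
The state is a dict: "time": time; "q": joint angles; "joint_vel": joint speeds; "joint_torque": joint torques, N m; "tool_pos": TCP position; "tcp_rot": TCP orientation; "wrist_force": force on the tool from outside, world axes, zero at the start; "torque": the same for the moment, N m; "width": opening from 0.0 (shut) to 1.0 (fully open); "grip_force": force on a finger pad.
Only numpy, scipy, OpenCV 4.12 (cv2) and the standard library are available. Lean on these libraries where they do the work, as an engineer would, in place of code of your own. Each camera call takes 0.05 s, during which the arm holds its last target. There are 200 camera calls.

TASK

Give the red-handled spring tension gauge its check pull: draw the red handle out along its track until its pointer stands level with the green marker tab at the side of the scale, and hold it there for about a second. Then ease it back until it is fully home and let go; do not let it snap back, and leave the blue-handled gauge alone.

Things in the scene. Friction and masses are not known exactly. Their poses are not given: they have to be found in the camera images.
- red_grip (a point): Centre of the red upright grip block, 70 mm above the table. Block 18 mm along the pull, 30 mm across, 45 mm high (top at 93 mm), on a steel stalk and carriage with a red pointer below it reaching to +y over a white ticked strip. Axes: z up, -x is the way of the pull, away from the spring barrel and roughly towards the robot. Free to take from above, jaws either way.
- red_mark (a point): Centre of the top, 20 mm above the table, of the red gauge's green marker tab: 20 mm along the pull, 14 mm across, 12 mm high, 40 mm to the +y side of the track. Same axes as red_grip. The pointer is level with its middle when red_grip and red_mark have the same x in these axes. It stands 45 to 95 mm out from home (-x) and stays put. The blue gauge has a green tab too.
- red_slide (a joint): How far the red grip is drawn out, in m: 0 fully home (as it starts), 0.12 end of travel. The spring pulls back with 2 N at home and 50 N/m more as it goes out; let go when drawn out, it snaps home. Gauge fixed to the table: black board 300 x 96 x 8 mm; aluminium spring barrel, top 42 mm above the table, starts 32 mm behind (+x) the home grip's centre.
- blue_slide (a joint): The same for the other gauge, alike but with a blue grip, standing beside it (either may be on the left). It is to stay home (0).

How it is judged:
On the way:
1. the red grip is drawn out so that its pointer is level with the green tab (within its 20 mm length) and held there for 0.8 s (x of red_grip in the frame of red_mark between -0.01 and 0.01 m), for 0.8 s.
At the end, for the whole second after the job is handed in: After the hold, the red slide is fully home (within 5 mm) and at rest, released, and the blue slide is home (within 5 mm) (value of joint each of red_slide, blue_slide below 0.005 m and velocity of joint red_slide between -0.02 and 0.02 m/s); the robot touches nothing.
It fails at once if the red slide snaps back (returns faster than 0.4 m/s) (velocity of joint red_slide below -0.4 m/s).
It fails at once if the blue-handled gauge is drawn out by more than 10 mm (value of joint blue_slide above 0.01 m).
It also fails if it takes over 40 s, if anything falls off the work surface, if the arm or the gripper's body presses on something with over 40 N, if the wrist force passes 120 N, or if a joint passes its speed limit or range.

## Working session

There is one attempt and no reset: what is moved stays moved. The work goes in short steps, Python scripts to look and compute and a shell command to move; the robot and the scene stay as the last step left them, time stands still between calls to the robot, and variables do not carry over. Pictures are saved under pics/ and viewed, at most 10 in all, crops included, and the job is handed in when it is done.

```bash
mkdir -p pics; python3 - <<'E'
from workcell import *
import cv2
for n in("top","side"):
    cv2.imwrite(f"pics/{n}0.png",read_camera(n))
    m=camera_model(n);print(n,m)
s=read_state();print(s)
E
```

```text
top {'camera_matrix': array([[361.69400376,   0.        , 312.88945272],
       [  0.        , 361.69400376, 201.42560199],
       [  0.        ,   0.        ,   1.        ]]), 'R': array([[-7.81020178e-04, -9.99877769e-01, -1.56152827e-02],
       [-9.93851781e-01,  2.50498620e-03, -1.10690389e-01],
       [ 1.10715975e-01,  1.54328251e-02, -9.93732258e-01]]), 't': array([0.02317276, 0.59741871, 0.67793734])}
side {'camera_matrix': array([[362.09469968,   0.        , 326.87100662],
       [  0.        , 362.09469968, 206.5718113 ],
       [  0.        ,   0.        ,   1.        ]]), 'R': array([[-0.77258013, -0.63482196,  0.0110011 ],
       [-0.48216572,  0.57534794, -0.66067463],
       [ 0.4130813 , -0.51572845, -0.75059177]]), 't': array([0.46402973, 0.33787345, 0.46127547])}
{'time': 0.1, 'q': array([-1.29288820e+00,  2.64704612e-01,  1.60527139e+00, -2.01128199e-05,
        1.27368539e+00, -3.69195660e-02]), 'joint_vel': array([ 1.69079148e-05, -2.34124545e-03, -2.88657479e-03,  4.47839549e-04,
       -4.36472791e-05,  1.00736509e-03]), 'joint_torque': array([-9.09784649e-05, -5.16711223e+01, -3.68589449e+01, -1.38668844e-05,
        6.27628746e-03, -1.16496679e-05]), 'tool_pos': array([ 0.20881033, -0.64118355,  0.23005012]), 'tcp_rot': array([-3.10072247e+00, -4.92177933e-01,  4.20312340e-04]), 'wrist_force': array([-0.53517968, -0.43354926,  0.66350353]), 'torque': array([ 0.0281379 ,  0.02820265, -0.04141581]), 'grip_force': 0.0, 'width': 0.9994303000817313}
```

View pics/top0.png

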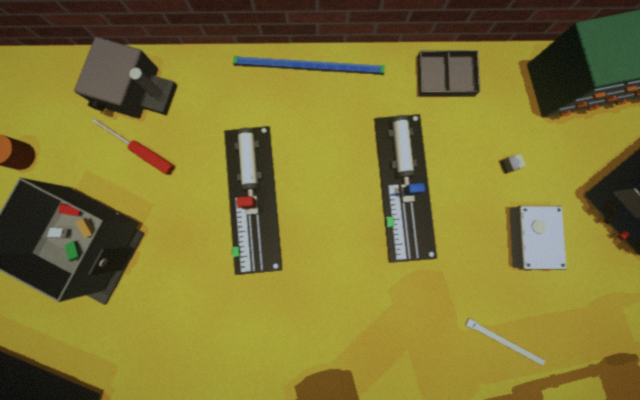

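View pics/side0.png

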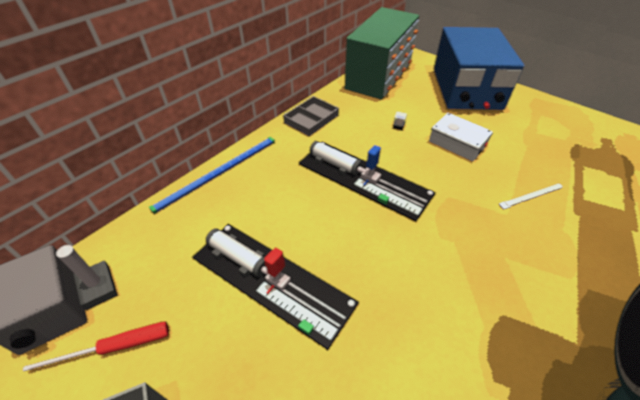

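The top view shows the red gauge on the left: grip (245,202), green tab (236,252), black board from (225,130) to (282,270). In the side view the grip is at (274,260) and the tab at (306,326).

```bash
cat >h.py <<'E'
from workcell import *
import cv2, numpy as np
from scipy.spatial.transform import Rotation as Ro
def ray(n,p):
    m=camera_model(n);d=m["R"].T@np.linalg.inv(m["camera_matrix"])@[p[0],p[1],1.];return -m["R"].T@m["t"],d
def plane(n,p,z):
    c,d=ray(n,p);return c+d*(z-c[2])/d[2]
def tri(p,q):
    (a,u),(b,v)=ray("top",p),ray("side",q)
    u=u/np.linalg.norm(u);v=v/np.linalg.norm(v)
    s=np.linalg.lstsq(np.c_[u,-v],b-a,rcond=None)[0]
    return (a+s[0]*u+b+s[1]*v)/2,np.linalg.norm(a+s[0]*u-b-s[1]*v)
def blob(im,col,box):
    h=cv2.cvtColor(im,cv2.COLOR_BGR2HSV);H,S,V=cv2.split(h)
    m={"red":((H<8)|(H>172))&(S>150)&(V>70),"green":(H>45)&(H<80)&(S>120)&(V>70),"black":(V<70)}[col].astype(np.uint8)
    k=np.zeros_like(m);x0,y0,x1,y1=box;k[y0:y1,x0:x1]=1;m*=k
    n,l,st,c=cv2.connectedComponentsWithStats(m)
    i=1+np.argmax(st[1:,4]);return c[i],st[i],(l==i).astype(np.uint8)
E
python3 - <<'E'
from h import *
t=read_camera("top");s=read_camera("side")
rt=blob(t,"red",(225,180,270,225));rs=blob(s,"red",(255,240,295,300))
gt=blob(t,"green",(220,235,255,270));gs=blob(s,"green",(290,310,325,340))
for b in(rt,rs,gt,gs):print(b[0],b[1])
print("grip tri",tri(rt[0],rs[0]),"plane top z.09",plane("top",rt[0],.085), plane("side",rs[0],.07))
print("tab tri",tri(gt[0],gs[0]),plane("top",gt[0],.018),plane("side",gs[0],.016))
h=cv2.cvtColor(t,cv2.COLOR_BGR2HSV)
m=np.zeros((400,640),np.uint8);m[115:285,215:292]=((h[...,1]<120)|(h[...,2]<60))[115:285,215:292]
n,l,st,c=cv2.connectedComponentsWithStats(m);i=1+np.argmax(st[1:,4])
pts=cv2.findContours((l==i).astype(np.uint8),0,2)[0];pts=max(pts,key=len)[:,0]
P=np.array([plane("top",p,.008)[:2] for p in pts],np.float32)
r=cv2.minAreaRect(P);print(r,cv2.boxPoints(r))
E
```

```text
[244.95757576 201.20606061] [237 196  17  11 165]
[274.27918782 261.49492386] [264 248  21  29 394]
[234.92537313 251.10447761] [232 246   7  11  67]
[305.29090909 326.75454545] [299 321  13  13 110]
grip tri (array([0.59181921, 0.14630053, 0.07580488]), np.float64(0.003955889853618486)) plane top z.09 [0.59241848 0.1456046  0.085     ] [0.59309504 0.1430637  0.07      ]
tab tri (array([0.49975896, 0.17692668, 0.01815728]), np.float64(0.0013119241937098712)) [0.50030424 0.17732785 0.018     ] [0.49985234 0.17595881 0.016     ]
((0.6078619956970215, 0.14681415259838104), (0.2978033125400543, 0.09168703854084015), 5.694759368896484) [[0.45514625 0.1776561 ]
 [0.4642442  0.08642156]
 [0.76057774 0.11597221]
 [0.7514798  0.20720674]]
```

```bash
cat >>h.py <<'E'
A=np.deg2rad(5.7);U=np.array([np.cos(A),np.sin(A),0])
def go(target):
    s=read_state();R=Ro.from_rotvec(s["tcp_rot"]);y=U;z=np.array([0,0,-1.]);x=np.cross(y,z)
    T=Ro.from_matrix(np.c_[x,y,z]);print("turn",(R.inv()*T).as_rotvec().round(4),"then shift cm",(T.inv().apply(target-s["tool_pos"])*100).round(2),"t",round(s["time"],2))
E
python3 -c "
from h import *
go(np.array([.593,.1445,.16]))"
python3 -m crank '[[[0,0,0,0,0,-0.113],[0,0,0,0,0,-0.113],[0,0,0,0,0,-0.113],[0,0,0,0,0,-0.113],[0,0,0,0,0,-0.113],[0,0,0,0,0,-0.113]]]' 4.6 40
```

```text
turn [-1.2000e-03 -1.0000e-03 -1.3555e+00] then shift cm [74.38 46.03  7.05] t 0.2
time: 0.7
tool_pos: [0.2089, -0.6416, 0.2309]
tcp_rot: [-2.758, -1.503, -0.0]
wrist_force: [0.2, -0.3, -0.8]
width: 0.539
grip_force: 0.0
```

```bash
python3 -m crank '[[[0,0,0,0,0,-0.113],[0,0,0,0,0,-0.113],[0,0,0,0,0,-0.113],[0,0,0,0,0,-0.113],[0,0,0,0,0,-0.113],[0,0,0,0,0,-0.113]]]'
python3 -m crank '[[[3.1,1.92,0,0,0,0],[3.1,1.92,0,0,0,0],[3.1,1.92,0,0,0,0],[3.1,1.92,0,0,0,0],[3.1,1.92,0,0,0,0],[3.1,1.92,0,0,0,0],[3.1,1.92,0,0,0,0],[3.1,1.92,0,0,0,0]]]'
python3 -m crank '[[[3.1,1.92,0,0,0,0],[3.1,1.92,0,0,0,0],[3.1,1.92,0,0,0,0],[3.1,1.92,0,0,0,0],[3.1,1.92,0,0,0,0],[3.1,1.92,0,0,0,0],[3.1,1.92,0,0,0,0],[3.1,1.92,0,0,0,0]]]'
python3 -m crank '[[[3.1,1.92,0,0,0,0],[3.1,1.92,0.5,0,0,0],[3.1,1.92,1,0,0,0],[3.1,1.92,1,0,0,0],[3.1,1.92,1,0,0,0],[3.1,1.92,1,0,0,0],[3.1,1.92,1,0,0,0],[0,0,0,0,0,0]]]'
python3 -c "
from h import *
go(np.array([.593,.1445,.115]))"
```

```text
time: 1.2
tool_pos: [0.2089, -0.6416, 0.2309]
tcp_rot: [-2.101, -2.335, -0.001]
wrist_force: [-1.0, -1.1, -0.2]
width: 0.539
grip_force: 0.0
time: 1.87
tool_pos: [0.3374, -0.378, 0.2311]
tcp_rot: [-2.108, -2.329, -0.0]
wrist_force: [0.0, 0.1, 0.3]
width: 0.536
grip_force: 0.0
time: 2.53
tool_pos: [0.4655, -0.1159, 0.2314]
tcp_rot: [2.107, 2.329, 0.0]
wrist_force: [0.7, -1.4, -0.2]
width: 0.539
grip_force: 0.0
time: 3.2
tool_pos: [0.5779, 0.1169, 0.1737]
tcp_rot: [-2.101, -2.332, -0.001]
wrist_force: [0.3, -0.4, 0.1]
width: 0.543
grip_force: 0.0
turn [-0.0017 -0.0024  0.0044] then shift cm [2.6  1.78 5.87] t 3.2
```

```bash
python3 -m crank '[[[1.3,0.9,1.5,0,0,0],[1.3,0.9,1.5,0,0,0],[0,0,1.4,0,0,0],[0,0,1.4,0,0,0],[0,0,0,0,0,0]]]'
python3 - <<'E'
from h import *
go(np.array([.593,.1445,.054]))
a=read_camera("top");b=read_camera("side")
cv2.imwrite("pics/pre.png",np.hstack([cv2.resize(a[140:290,180:330],(400,400)),cv2.resize(b[180:330,200:350],(400,400))]))
E
```

```text
time: 3.62
tool_pos: [0.5898, 0.1389, 0.1146]
tcp_rot: [-2.104, -2.327, 0.008]
wrist_force: [-1.1, 0.1, -1.3]
width: 0.536
grip_force: 0.0
turn [-0.0065  0.0007  0.0011] then shift cm [0.53 0.37 6.06] t 3.62
```

View pics/pre.png

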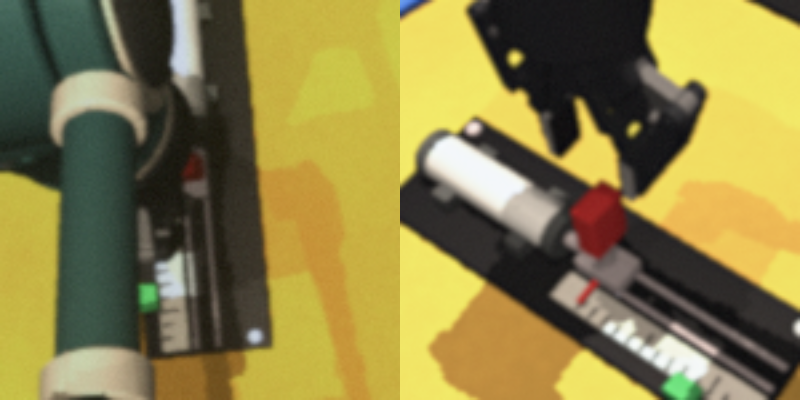

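The crop shows the open fingers above the red block: fingertips at about (560,150) and (630,190), block top at (600,190). They straddle it along the track, so I descend and close.

```bash
python3 -m crank '[[[0.5,0.3,0,0,0,0],[0,0,1.5,0,0,0],[0,0,1.5,0,0,0],[0,0,1.5,0,0,0],[0,0,1.4,0,0,0],[0,0,0,0,0,0],[0,0,0,0,0,0]]]'
python3 -m crank '[[[0,0,0,0,0,0],[0,0,0,0,0,0],[0,0,0,0,0,0],[0,0,0,0,0,0],[0,0,0,0,0,0],[0,0,0,0,0,0],[0,0,0,0,0,0],[0,0,0,0,0,0]]]' 0.8 40
python3 -c "
from h import *
go(np.array([.593,.1445,.054]))
a=read_camera('top');b=read_camera('side')
cv2.imwrite('pics/gr.png',np.hstack([cv2.resize(a[140:290,180:330],(400,400)),cv2.resize(b[180:350,200:370],(400,400))]))"
```

```text
time: 4.3
tool_pos: [0.5947, 0.1446, 0.0591]
tcp_rot: [-2.107, -2.329, 0.001]
wrist_force: [-0.6, 0.3, 0.3]
width: 0.543
grip_force: 0.0
time: 4.97
tool_pos: [0.5927, 0.1445, 0.0607]
tcp_rot: [-2.106, -2.327, 0.006]
wrist_force: [-10.8, -1.2, 8.9]
width: 0.205
grip_force: 40.9
turn [-0.0047  0.      0.0004] then shift cm [-0.    0.03  0.67] t 4.97
```

View pics/gr.png

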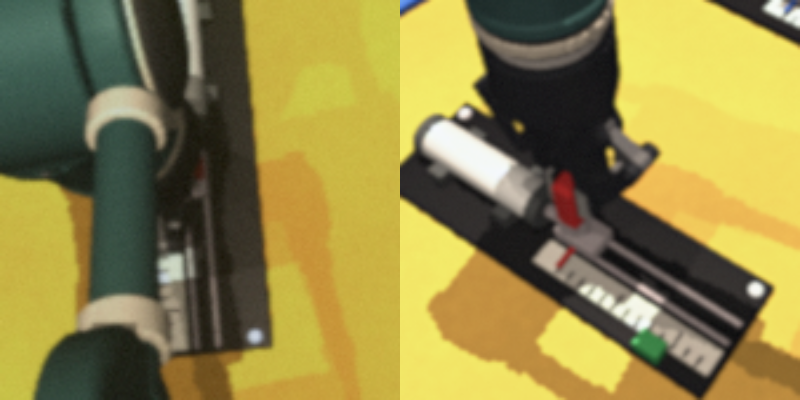

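The crop shows the fingers closed around the red block at about (570,200). The pointer is at (565,260) and the green tab at (648,345). Opening is 17.5 mm, which matches the 18 mm block, so I draw it out.

```bash
python3 -m crank '[[[0,-0.6,0,0,0,0],[0,-1.1,0,0,0,0],[0,-1.3,0,0,0,0],[0,-1.3,0,0,0,0],[0,-1.3,0,0,0,0],[0,-1.3,0,0,0,0],[0,-1.1,0,0,0,0],[0,-0.8,0,0,0,0]]]'
python3 -m crank '[[[0,0,0,0,0,0],[0,0,0,0,0,0]]]'
python3 -c "
from h import *
s=read_state();print('out',U@(s['tool_pos']-np.array([.5927,.1445,.06])), 'to tab', U@(s['tool_pos']-np.array([.500,.177,.02])))
b=read_camera('side')
cv2.imwrite('pics/pull.png',cv2.resize(b[220:370,230:380],(600,600)))"
```

```text
time: 5.73
tool_pos: [0.509, 0.1362, 0.0608]
tcp_rot: [2.105, 2.327, 0.008]
wrist_force: [7.3, 0.9, -2.3]
width: 0.203
grip_force: 40.3
time: 5.9
tool_pos: [0.5092, 0.1362, 0.0608]
tcp_rot: [2.105, 2.327, 0.007]
wrist_force: [6.2, 0.7, -1.8]
width: 0.202
grip_force: 40.5
out -0.08386889415153467 to tab 0.005144865317202745
```

View pics/pull.png

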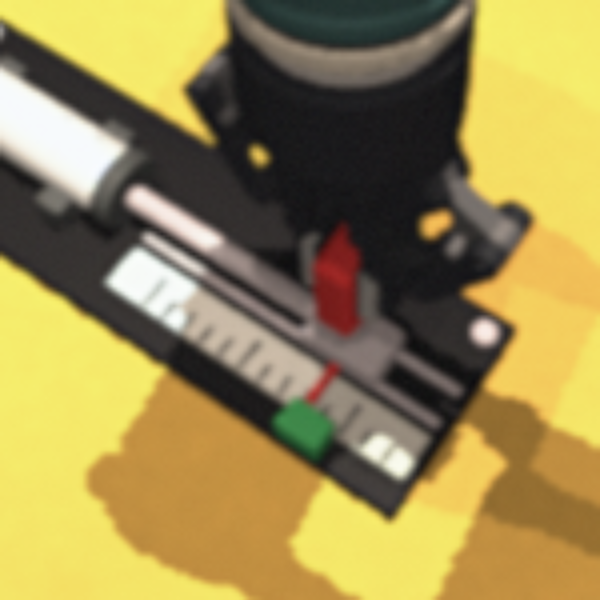

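The crop shows the pointer running from (335,368) to (312,398), heading onto the green tab around (303,425). By measurement it is about 5 mm short of the middle, so I move 4 mm more and hold.

```bash
python3 -m crank '[[[0,-0.4,0,0,0,0],[0,0,0,0,0,0],[0,0,0,0,0,0],[0,0,0,0,0,0],[0,0,0,0,0,0],[0,0,0,0,0,0],[0,0,0,0,0,0],[0,0,0,0,0,0]]]'
python3 -m crank '[[[0,0,0,0,0,0],[0,0,0,0,0,0],[0,0,0,0,0,0],[0,0,0,0,0,0],[0,0,0,0,0,0],[0,0,0,0,0,0],[0,0,0,0,0,0],[0,0,0,0,0,0]]]'
python3 -c "
from h import *
s=read_state();print('to tab', U@(s['tool_pos']-np.array([.500,.177,.02])))
b=read_camera('side')
g=blob(b,'green',(290,305,325,340));r=blob(b,'red',(300,308,322,326));print(g[:2],r[:2])
# pointer tip in board axes (z~.014) vs tab
print('pointer',plane('side',r[0],.014)@U,'tab',plane('side',g[0],.016)@U)
cv2.imwrite('pics/hold.png',cv2.resize(b[280:355,270:370],(800,600)))"
```

```text
time: 6.62
tool_pos: [0.5061, 0.1359, 0.0608]
tcp_rot: [2.105, 2.327, 0.007]
wrist_force: [6.0, 0.6, -0.8]
width: 0.205
grip_force: 40.6
time: 7.28
tool_pos: [0.506, 0.1359, 0.0607]
tcp_rot: [2.105, 2.327, 0.007]
wrist_force: [5.9, 1.4, -1.0]
width: 0.204
grip_force: 40.6
to tab 0.0019149368070980203
(array([305.175, 326.675]), array([298, 321,  14,  13, 120], dtype=int32)) (array([312.25, 316.  ]), array([309, 312,   7,   9,  16], dtype=int32))
pointer 0.5166075194455153 tab 0.5150821555277754
```

View pics/hold.png

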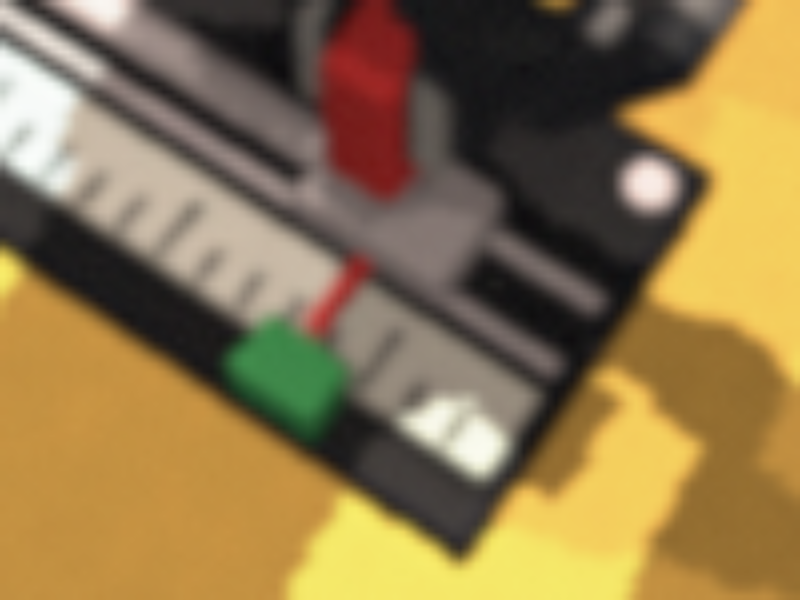

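The crop shows the pointer from (362,265) to (315,330), meeting the tab (top centre about (290,360)). Two independent measurements put it within 2 mm of level, and it has been held over 1.3 s. Easing back.

```bash
python3 -m crank '[[[0,0.5,0,0,0,0],[0,0.8,0,0,0,0],[0,0.8,0,0,0,0],[0,0.8,0,0,0,0],[0,0.8,0,0,0,0],[0,0.8,0,0,0,0],[0,0.8,0,0,0,0],[0,0.8,0,0,0,0]]]'
python3 -m crank '[[[0,0.8,0,0,0,0],[0,0.7,0,0,0,0],[0,0.6,0,0,0,0],[0,0.5,0,0,0,0],[0,0.3,0,0,0,0],[0,0.2,0,0,0,0],[0,0,0,0,0,0],[0,0,0,0,0,0]]]'
```

```text
time: 8.0
tool_pos: [0.5663, 0.1419, 0.0607]
tcp_rot: [2.107, 2.328, 0.003]
wrist_force: [3.2, 0.0, 8.0]
width: 0.205
grip_force: 41.9
time: 8.67
tool_pos: [0.5927, 0.1445, 0.0606]
tcp_rot: [-2.105, -2.327, 0.007]
wrist_force: [-8.9, -1.7, 17.0]
width: 0.2
grip_force: 43.2
```

```bash
python3 -m crank '[[[0,0,0,0,0,0],[0,0,0,0,0,0],[0,0,0,0,0,0],[0,0,0,0,0,0],[0,0,0,0,0,0],[0,0,0,0,0,0]]]' 4.6
python3 -m crank '[[[0,0,-1,0,0,0],[0,0,-1.5,0,0,0],[0,0,-2,0,0,0],[0,0,-2,0,0,0],[0,0,-2,0,0,0],[0,0,-2,0,0,0],[0,0,-1,0,0,0],[0,0,0,0,0,0]]]'
python3 -c "
from h import *
b=read_camera('side');r=blob(b,'red',(255,240,295,300));print(r[0],r[1])
print(read_state()['wrist_force'])
cv2.imwrite('pics/end.png',b)"
```

```text
time: 9.17
tool_pos: [0.5947, 0.1445, 0.0588]
tcp_rot: [-2.107, -2.329, 0.001]
wrist_force: [-0.3, -0.3, 1.0]
width: 0.539
grip_force: 0.0
time: 9.83
tool_pos: [0.5973, 0.1451, 0.1784]
tcp_rot: [2.105, 2.327, 0.008]
wrist_force: [1.4, 0.4, -0.2]
width: 0.539
grip_force: 0.0
[274.20413437 261.94573643] [264 249  21  28 387]
[-0.22487775  0.10316972 -0.21607435]
```

View pics/end.png

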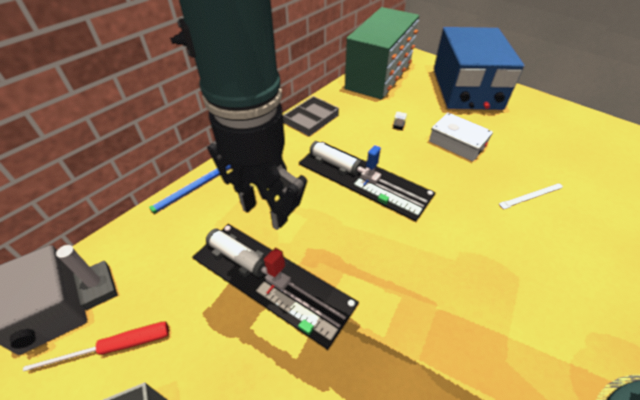

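The red grip is back at its starting pixel (274,262), the gripper is clear above it, and the blue grip is still at (374,156).

```bash
python3 -c "
from workcell import *
print(finish_job())"
```

```text
the job is handed in; nothing more can be done
None
```

I drew the red gauge out to within about 2 mm of the green tab's middle, held it there for over 1.3 s, eased it home and released it. The blue gauge was not touched, and the job is handed in; no verdict came back.

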